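Snap the cover onto the engine head

ROBOT

A 6-joint arm with a two-finger parallel gripper is mounted at the origin on the work surface. World frame = base frame: x ahead of the robot, y to its left, z up, the work surface at z = 0. Lengths are in m, angles in degrees, forces in N, time in s.
With the tool pointing down it reaches from about 0.275 to 0.725 m from the base axis. Payload 5.6 kg.
Tool frame: the origin (TCP) lies at the centre of the arm's flange, where the gripper is bolted on; the fingertips stand robot.nose_length ahead of it and the grasp point (between the pads) lies 155 mm ahead of it (robot.nose_length is the distance from the TCP to the fingertips, in m); z points along the fingers, y is the line along which they close (so a half turn about z gives the same grasp; the last joint's range is limited). The gripper opens to 85 mm and grips with 20 to 120 N. Pads are 22 mm wide; open, the fingers measure 114 mm over their backs; the gripper's body (76 mm by 85 mm) begins 54 mm behind the grasp point. The pads swing forward as they close: fully open they stand 13 mm farther back than shut.
Start: joints at [16.306, 14.616, 6.199, 0, -81.583, -16.306], TCP at [0.55, 0, 0.405] pointing down, gripper open.
Joint ranges: [-168.99, 168.99], [-69.2, 112.95], [-62.41, 85.93], [-164.36, 98.24], [-168.68, -3.75], [-174.98, 174.98]. Speed limits (degrees/s): [147.25, 147.25, 180, 180, 180, 180].

INTERFACE

Orientations are given as [roll, pitch, yaw] about the fixed x, y, z axes, in that order (R = Rz(yaw) Ry(pitch) Rx(roll)).
In Python, from rig import robot gives the robot as it stands.
- The arm moves only by the tool drive_tool, never from a script. Its argument "motion" is one flat list of numbers, 7 for each row, row after row: the shift along the tool's x, y, z in mm, then the turn, a rotation vector about the tool's x, y, z in degrees, then the gripper's target within -1 to 1 (shut at 1, half-way at 0, fully open at -1). In form: [x, y, z, wx, wy, wz, grip, x, y, z, wx, wy, wz, grip, ...]. A call has 1 to 20 rows; each row is the pose to reach, as a shift and turn from the pose commanded when the call began, along the tool's axes at that moment; what a row does not reach only later rows make up. A row lasts 1/10 s, in which the tool goes at most 50 mm and 8.59 degrees, less where a joint would pass 70% of its speed; a pose out of reach is approached as far as the arm can. A call with a gripper value outside its range is refused whole. The fingers move at their own pace and stop on an object; "squeeze" is the grip in N (left out, the last holds). Time passes only in rows, so rows that repeat a pose let the fingers close. It gives the time, the measured TCP pose, the force, the opening and the grip force at its end, in the units of the state.
- robot.state(): the state, without advancing time (a new reading comes with each control period).
- robot.get_image(name): name is "scene" or "side" or "wrist"; returns the picture (420x560x3 uint8, red, green, blue); there is no depth.
- robot.camera_params(name): a dict with "fx", "fy", "cx", "cy" (pixels), "world_from_camera" (4x4, takes a point from camera to world coordinates). Camera axes: x right, y down, z forward; pixel columns grow to the right and rows downward; lengths in m; the calibration is good to about 2 mm. A picture is of the moment at which its call begins: read the wrist's pose just before it. camera_params takes no time and is no camera call; for the wrist camera it gives the pose at the moment of the call.
- robot.sign_off(): hands the job in; it is judged then, once.
The state is a dict: "clock": time; "joint_pos": joint angles; "qd": joint speeds; "effort": joint torques, N m; "position": TCP position; "tool_rot": TCP orientation; "contact_force": force on the tool from outside, world axes, zero at the start; "moment": the same for the moment, N m; "opening": finger opening in m; "grip_force": force on a finger pad.
Only numpy, scipy, OpenCV 4.12 (cv2) and the standard library are available. Lean on these libraries where they do the work, as an engineer would, in place of code of your own. Each camera call takes 0.05 s, during which the arm holds its last target. There are 200 camera calls.

TASK

The flat rectangular black cover lies loosely on the four snap studs of the small aluminium engine head. Press it down from above (one short end after the other is easiest), without tipping it off, until all four studs have clicked through and it sits flat and fully home on its pads. Leave the round cover and the stand of engine valves where they are, and do not press on the round cover.

Things in the scene. Friction and masses are not known exactly. Their poses are not given: they have to be found in the camera images.
- cover: Loose flat black plastic plate, 130 (x) by 190 (y) by 5 mm. Origin: centre of its underside, z up. Studs stand in its 16 mm square holes at x +-45, y +-75 mm; between two studs of a short end (x 0, y +-75 mm) 75 mm of bare face are free for closed fingertips. It starts about 11 mm above home; pressed there, both studs of that end give way at 6 to 13 N (in the middle, all four at 15 to 24 N) and click at the stop.
- engine_head: Finned aluminium casting fixed to the bench, 150 (x) by 210 (y) mm, 55 mm high. Origin: centre of its underside on the bench, z up. Four pads at x +-45, y +-75 mm end 65 mm above the bench; there the cover's underside is home (its face at 70 mm). On each pad a white nylon snap stud, 10 x 12 mm, top at 92 mm. It may be turned any way.
- round_cover: Bystander: round dished black plastic cover, 132 mm in diameter and 41 mm high, about 0.35 kg, lying loose on the bench on the other side. Origin: centre of its underside. Not to be pressed or moved.
- valve_stand: Bystander: wooden block 50 mm (its x) by 170 mm (its y) with three upright engine valves, 102 mm high in all, loose at the far edge of the work. Origin: centre of its underside. Not to be moved.
Things that resemble listed ones, but are neither listed nor needed, are in the scene too. There is more than one size of the cover; the one meant has the size given above.

How it is judged (in metres and radians):
At the end, for the whole second after the job is handed in: The cover lies on the engine head's four pads: its underside no more than 66.7 mm above the head's underside (65 mm is home), within 10 mm of the head's centre, parallel to the head within 0.016 rad (so that every stud has clicked through), and at rest (z of cover in the frame of engine_head between 0.06 and 0.0667 m and horizontal distance between cover and engine_head below 0.01 m and angle between the z axis of cover and the z axis of engine_head, either way round below 0.016 rad and linear speed of cover below 0.02 m/s); the robot touches nothing.
It fails at once if the rectangular cover is tipped by more than about 14 degrees (angle between cover's own z axis and vertical above 0.25 rad).
It fails at once if the round cover is moved by more than 20 mm (distance of round_cover from where it was at the start of the episode above 0.02 m).
It fails at once if the robot presses on the round cover (more than 3 N) (contact force between any of the fingers, the arm and round_cover above 3 N).
It fails at once if the valve stand is moved by more than 20 mm or tipped (distance of valve_stand from where it was at the start of the episode above 0.02 m or angle between valve_stand's own z axis and vertical above 0.2 rad).
It also fails if it takes over 38 s, if anything falls off the work surface, if the arm or the gripper's body presses on something with over 40 N, if the wrist force passes 120 N, or if a joint passes its speed limit or range.

## Working session

There is one attempt and no reset: what is moved stays moved. The work goes in short steps, Python scripts to look and compute and a tool call to move; the robot and the scene stay as the last step left them, time stands still between calls to the robot, and variables do not carry over. Pictures are saved under pics/ and viewed, at most 10 in all, crops included, and the job is handed in when it is done.

Besides the shell and the picture viewer there is one more tool, called after "Request:" as name(argument=value, ...) on one line, values as JSON. drive_tool: Moves the arm, as the interface text tells. Its arguments: {"type":"object","properties":{"motion":{"type":"array","items":{"type":"number"}},"squeeze":{"type":"number"}},"required":["motion"]}

```bash
mkdir -p pics; python3 - <<'E'
from rig import robot
import cv2, numpy as np
s=robot.state(); print(s['clock'],s['position'],s['tool_rot'],s['contact_force'],robot.nose_length)
for n in("scene","side","wrist"):
    np.save(f'pics/{n}.npy',robot.camera_params(n)['world_from_camera']); p=robot.camera_params(n); print(n,p)
    cv2.imwrite(f'pics/{n}0.png',robot.get_image(n)[:,:,::-1])
a=[cv2.imread(f'pics/{n}0.png') for n in("scene","side")]
E
```

```text
0.0 [5.49841983e-01 7.06282576e-05 4.03790020e-01] [ 1.79890709e+02 -4.27486275e-03 -9.00051721e+01] [ 0.05570582 -0.2248797   0.20140186] 0.1734
scene {'fx': 391.61616161013666, 'fy': 391.61616161013666, 'cx': 275.2612112606279, 'cy': 208.26749903144793, 'world_from_camera': array([[-0.73525455,  0.48891585, -0.46942736,  0.97098629],
       [ 0.67756382,  0.51225473, -0.52773324,  0.49458108],
       [-0.01755076, -0.70608525, -0.70790931,  0.83910208],
       [ 0.        ,  0.        ,  0.        ,  1.        ]])}
side {'fx': 545.1880291486635, 'fy': 545.1880291486635, 'cx': 280.35493505196627, 'cy': 201.17094966128357, 'world_from_camera': array([[-0.85439097, -0.32632214,  0.40438835, -0.14044032],
       [-0.5193162 ,  0.50915097, -0.68634975,  0.99842188],
       [ 0.0180764 , -0.79641644, -0.60447836,  1.01450375],
       [ 0.        ,  0.        ,  0.        ,  1.        ]])}
wrist {'fx': 330.81432065291733, 'fy': 330.81432065291733, 'cx': 273.3179395440767, 'cy': 207.4431074954701, 'world_from_camera': array([[-9.99999030e-01,  7.06203488e-04, -1.20052830e-03,
         5.49375066e-01],
       [ 2.75749279e-04,  9.45249754e-01,  3.26347709e-01,
        -8.33892776e-02],
       [ 1.36526697e-03,  3.26347061e-01, -9.45249032e-01,
         3.73675986e-01],
       [ 0.00000000e+00,  0.00000000e+00,  0.00000000e+00,
         1.00000000e+00]])}
```

View pics/scene0.png

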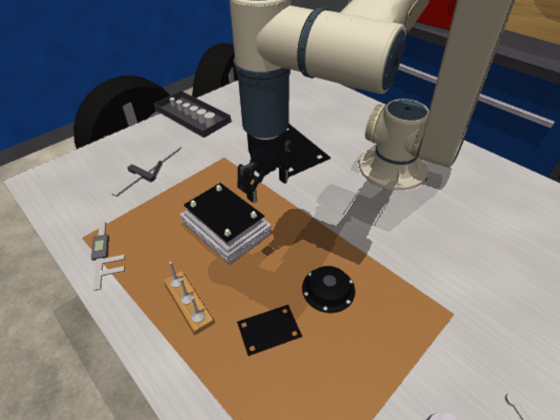

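View pics/wrist0.png

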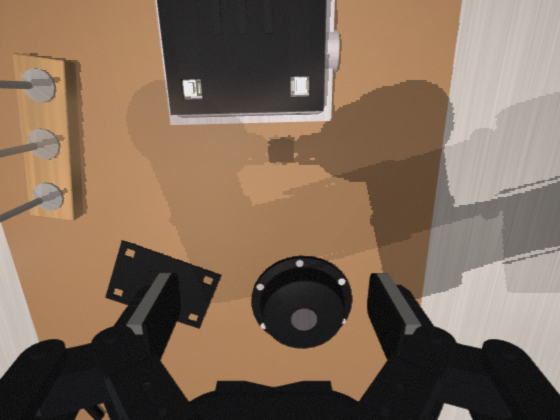

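The scene view has three black plates with holes. The one at about (227,210) lies on the finned head with four white studs through it, and fits the description. The smaller plate at (270,328) and the larger one at (290,150) lie on the bench. The round cover is at (329,288) and the valves at (188,300). I'll confirm with an enlarged crop.

```bash
python3 - <<'E'
import cv2, numpy as np
a=cv2.imread('pics/scene0.png')[165:270,165:285]; b=cv2.imread('pics/side0.png')
a=cv2.resize(a,None,fx=3.3,fy=3.3,interpolation=cv2.INTER_CUBIC)
b=cv2.resize(b,(400,300))
c=np.zeros((350,800,3),np.uint8); c[:min(350,a.shape[0]),:a.shape[1]]=a[:350]; c[:300,400:]=b
cv2.imwrite('pics/crop1.png',c)
E
```

```text
(no output)
```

View pics/crop1.png

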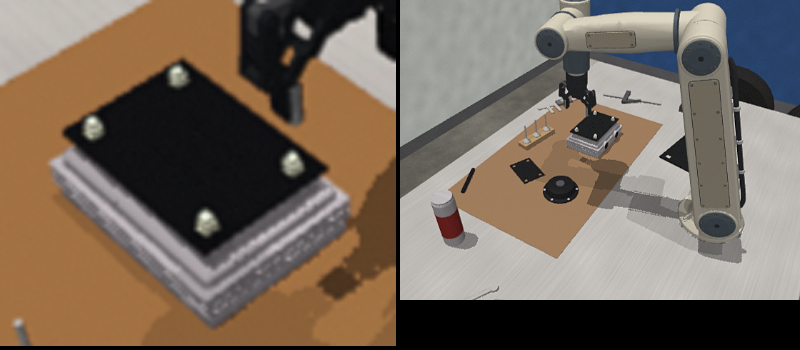

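The crop confirms it: four white studs stand in the plate on the head, at scene (219,188), (193,203), (253,214) and (227,233). Next I'll cast the stud blobs in both views.

```bash
cat > h.py <<'E'
import cv2, numpy as np
from rig import robot
def ray(n,uv,z,W=None):
    p=robot.camera_params(n); W=p['world_from_camera'] if W is None else W
    d=W[:3,:3]@np.array([(uv[0]-p['cx'])/p['fx'],(uv[1]-p['cy'])/p['fy'],1.])
    o=W[:3,3]; return o+d*(z-o[2])/d[2]
def blobs(g,box,lo,amin,amax):
    x0,y0,x1,y1=box
    m=(g[y0:y1,x0:x1].min(2)>lo).astype(np.uint8)
    n,_,st,c=cv2.connectedComponentsWithStats(m)
    return [(c[i]+[x0,y0],st[i][4]) for i in range(1,n) if amin<=st[i][4]<=amax]
E
python3 - <<'E'
from h import *
for n,box in(("scene",(180,178,268,240)),("side",(390,150,450,200)),("wrist",(170,60,322,108))):
    g=cv2.imread(f'pics/{n}0.png')
    for c,a in blobs(g,box,110,3,300): print(n,c.round(1),a,ray(n,c,.086).round(4))
E
```

```text
scene [182.2 179.2] 20 [ 0.5884 -0.3458  0.086 ]
scene [264.9 181.4] 42 [ 0.4184 -0.1693  0.086 ]
scene [218.2 187.4] 19 [ 0.533 -0.243  0.086]
scene [192.5 202.8] 23 [ 0.6229 -0.2409  0.086 ]
scene [252.9 214.1] 26 [ 0.5298 -0.092   0.086 ]
scene [255.8 230.7] 206 [ 0.5629 -0.0415  0.086 ]
scene [226.8 231.6] 26 [ 0.6191 -0.0906  0.086 ]
scene [261.3 236.3] 3 [ 0.5653 -0.0173  0.086 ]
scene [256.5 238.8] 4 [ 0.5795 -0.0196  0.086 ]
side [390. 152.] 5 [ 0.3194 -0.4701  0.086 ]
side [405.2 153.4] 14 [ 0.275  -0.4892  0.086 ]
side [393.2 175.6] 279 [ 0.2597 -0.3492  0.086 ]
wrist [198.  80.] 3 [ 0.6103 -0.0936  0.086 ]
```

Request:
drive_tool(motion=[25, -8, 0, 0, 0, 0, 1, 50, -16, 0, 0, 0, 0, 1, 75, -23, 20, 0, 0, 0, 1, 90, -23, 45, 0, 0, 0, 1, 90, -23, 75, 0, 0, 0, 1, 90, -23, 100, 0, 0, 0, 1, 90, -23, 120, 0, 0, 0, 1, 90, -23, 120, 0, 0, 0, 1, 90, -23, 120, 0, 0, 0, 1])

```text
clock: 1.05
position: [0.5732, -0.0901, 0.285]
tool_rot: [180.0, -0.0, -90.0]
contact_force: [0.1, 0.0, 0.1]
opening: -0.0
grip_force: 0.0
```

```bash
python3 - <<'E'
from h import *
s=robot.state(); print(s['clock'],s['position'],s['contact_force'],s['opening'])
w=robot.get_image('wrist'); q=robot.get_image('scene')[160:260,170:280]; 
for n in('wrist',):cv2.imwrite('pics/w1.png',w[:,:,::-1])
q=cv2.resize(q,None,fx=2.2,fy=2.2)
c=np.zeros((420,802,3),np.uint8);c[:,:560]=w;c[:220,560:802]=q
cv2.imwrite('pics/c2.png',c[:,:800,::-1])
E
```

```text
1.05 [ 0.57315344 -0.09005039  0.28502965] [0.1463818  0.00309584 0.10616299] -3.447980111386954e-05
```

View pics/c2.png

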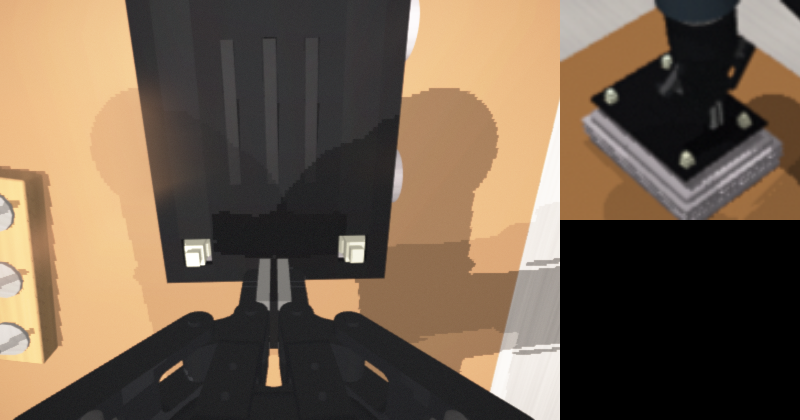

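The closed tips at wrist (274,258) are centred between the near-end studs at (195,252) and (352,250), and the cast puts the studs at y≈-0.090. I'll press here.

Request:
drive_tool(motion=[0, 0, 12, 0, 0, 0, 1, 0, 0, 24, 0, 0, 0, 1, 0, 0, 27, 0, 0, 0, 1, 0, 0, 29, 0, 0, 0, 1, 0, 0, 31, 0, 0, 0, 1, 0, 0, 33, 0, 0, 0, 1, 0, 0, 35, 0, 0, 0, 1, 0, 0, 37, 0, 0, 0, 1, 0, 0, 38, 0, 0, 0, 1, 0, 0, 39, 0, 0, 0, 1, 0, 0, 40, 0, 0, 0, 1])

```text
clock: 2.25
position: [0.5732, -0.0901, 0.2449]
tool_rot: [-179.9, -0.0, -90.0]
contact_force: [0.3, 0.2, -0.1]
opening: 0.0002
grip_force: 0.0
```

Request:
drive_tool(motion=[0, 0, 1, 0, 0, 0, 1, 0, 0, 1.5, 0, 0, 0, 1, 0, 0, 2, 0, 0, 0, 1, 0, 0, 2, 0, 0, 0, 1])

```text
clock: 2.65
position: [0.5732, -0.09, 0.2445]
tool_rot: [-179.9, -0.0, -90.0]
contact_force: [-5.2, 1.3, 14.5]
opening: 0.0001
grip_force: 6.9
```

Request:
drive_tool(motion=[0, 0, 1, 0, 0, 0, 1, 0, 0, 2, 0, 0, 0, 1, 0, 0, 2, 0, 0, 0, 1])

```text
clock: 2.95
position: [0.5731, -0.0899, 0.2444]
tool_rot: [-179.8, -0.1, -89.9]
contact_force: [-10.0, 2.7, 24.3]
opening: 0.0
grip_force: 12.3
```

It is a hard stop at home height. Next I'll lift and look before pressing the other end.

Request:
drive_tool(motion=[0, 0, -10, 0, 0, 0, 1, 0, 0, -40, 0, 0, 0, 1, 30, -1, -45, 0, 0, 0, 1, 75, -2, -45, 0, 0, 0, 1, 120, -3, -45, 0, 0, 0, 1, 151, -3, -45, 0, 0, 0, 1, 151, -3, -45, 0, 0, 0, 1, 151, -3, -45, 0, 0, 0, 1])

```text
clock: 3.75
position: [0.5758, -0.2416, 0.2847]
tool_rot: [179.9, 0.0, -90.1]
contact_force: [-0.3, 0.2, -0.0]
opening: -0.0
grip_force: 0.0
```

```bash
python3 - <<'E'
from h import *
s=robot.state(); print(s['clock'],s['position'],s['contact_force'])
w=robot.get_image('wrist'); q=robot.get_image('scene')[160:260,170:280]
q=cv2.resize(q,None,fx=2.2,fy=2.2)
c=np.zeros((420,802,3),np.uint8);c[:,:560]=w;c[:220,560:802]=q
cv2.imwrite('pics/c3.png',c[:,:800,::-1])
E
```

```text
3.75 [ 0.57581932 -0.24158531  0.28465001] [-0.33383395  0.2188136  -0.04081657]
```

View pics/c3.png

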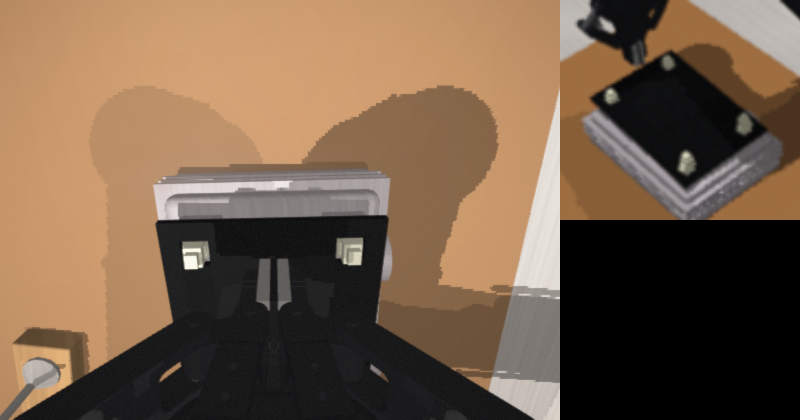

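The near-end studs now stand well proud, so that end is down. The tips are centred between the far studs at (195,255) and (350,252), and I'll press there.

Request:
drive_tool(motion=[0, 0, 12, 0, 0, 0, 1, 0, 0, 24, 0, 0, 0, 1, 0, 0, 27, 0, 0, 0, 1, 0, 0, 29, 0, 0, 0, 1, 0, 0, 31, 0, 0, 0, 1, 0, 0, 33, 0, 0, 0, 1, 0, 0, 35, 0, 0, 0, 1, 0, 0, 37, 0, 0, 0, 1, 0, 0, 38, 0, 0, 0, 1, 0, 0, 39, 0, 0, 0, 1, 0, 0, 40, 0, 0, 0, 1, 0, 0, 41, 0, 0, 0, 1, 0, 0, 42, 0, 0, 0, 1, 0, 0, 42, 0, 0, 0, 1])

```text
clock: 5.25
position: [0.5759, -0.2409, 0.2435]
tool_rot: [180.0, 0.0, -90.0]
contact_force: [-0.4, -0.3, 4.0]
opening: 0.0
grip_force: 1.7
```

Request:
drive_tool(motion=[0, 0, 1, 0, 0, 0, 1, 0, 0, 2, 0, 0, 0, 1, 0, 0, 2, 0, 0, 0, 1])

```text
clock: 5.55
position: [0.5758, -0.2408, 0.2435]
tool_rot: [-180.0, -0.0, -90.0]
contact_force: [-4.8, 4.2, 13.5]
opening: 0.0004
grip_force: 6.7
```

Hard stop here too. I'll press a little harder, then re-check the first end.

Request:
drive_tool(motion=[0, 0, 1, 0, 0, 0, 1, 0, 0, 2, 0, 0, 0, 1, 0, 0, 2, 0, 0, 0, 1])

```text
clock: 5.85
position: [0.5757, -0.2407, 0.2434]
tool_rot: [-179.9, -0.1, -89.9]
contact_force: [-8.1, 6.8, 23.3]
opening: -0.0
grip_force: 11.7
```

Request:
drive_tool(motion=[0, 0, -10, 0, 0, 0, 1, 0, 0, -40, 0, 0, 0, 1, -30, 1, -45, 0, 0, 0, 1, -75, 2, -45, 0, 0, 0, 1, -120, 3, -45, 0, 0, 0, 1, -151, 3, -45, 0, 0, 0, 1, -151, 3, -45, 0, 0, 0, 1, -151, 3, -30, 0, 0, 0, 1, -151, 3, -15, 0, 0, 0, 1, -151, 3, -8, 0, 0, 0, 1, -151, 3, -6, 0, 0, 0, 1, -151, 3, -4, 0, 0, 0, 1, -151, 3, -2, 0, 0, 0, 1, -151, 3, -1, 0, 0, 0, 1, -151, 3, 0, 0, 0, 0, 1, -151, 3, 0, 0, 0, 0, 1])

```text
clock: 7.45
position: [0.5729, -0.0902, 0.2434]
tool_rot: [-179.9, -0.1, -90.0]
contact_force: [-8.3, 2.8, 18.0]
opening: -0.0
grip_force: 9.2
```

Request:
drive_tool(motion=[0, 0, -10, 0, 0, 0, 1, 0, 0, -40, 0, 0, 0, 1, 0, 0, -80, 0, 0, 0, 1, -30, 0, -120, 0, 0, 0, 1, -80, 0, -160, 0, 0, 0, 1, -80, 0, -160, 0, 0, 0, 1, -80, 0, -160, 0, 0, 0, 1])

```text
clock: 8.15
position: [0.5732, -0.0086, 0.4018]
tool_rot: [-179.8, 0.1, -89.9]
contact_force: [1.3, -0.3, -1.1]
opening: -0.0
grip_force: 0.0
```

```bash
python3 - <<'E'
from h import *
s=robot.state(); print(s['clock'],s['position'],s['contact_force'])
w=robot.get_image('wrist'); q=robot.get_image('scene')[160:260,170:280];r=robot.get_image('side')[140:230,375:485]
c=np.zeros((420,802,3),np.uint8);c[:,:560]=w;c[:220,560:802]=cv2.resize(q,None,fx=2.2,fy=2.2);c[220:418,560:802]=cv2.resize(r,None,fx=2.2,fy=2.2)
cv2.imwrite('pics/c4.png',c[:,:800,::-1])
E
```

```text
8.15 [ 0.5732457  -0.00864717  0.40177832] [ 1.34309892 -0.31106749 -1.13433194]
```

View pics/c4.png

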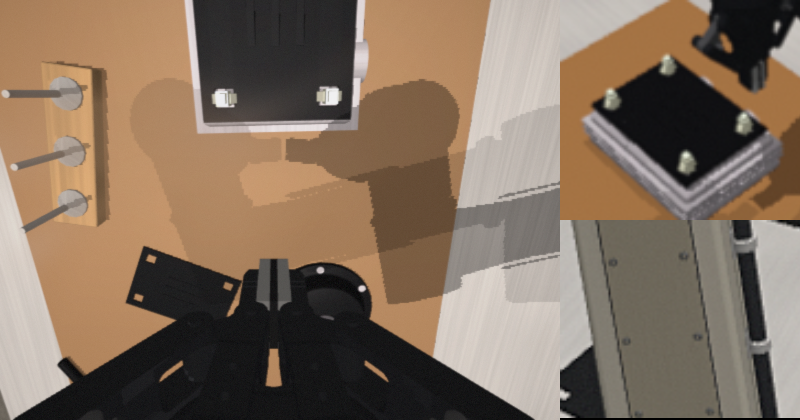

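Both ends stop at the same TCP height of 0.2434 (tip at 0.070 m, the home height). All four studs stand equally proud, and nothing else has moved.

```bash
python3 -c "
from rig import robot
print(robot.sign_off())"
```

```text
the job is handed in; nothing more can be done
None
```

The cover is pressed home on all four studs: both ends stop at the 70 mm face height, the round cover and valve stand were not touched, and the job is handed in after about 8 s of the 38 s allowed (no verdict was returned).

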